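# Gauge a shelf batten against the flip stop for its saw cut

### The job

Get the timber batten ready for its saw cut on the saw board: flip the stop all the way down, lay the batten flat on the board along the fence, across the saw slot, and bring it snug against the fence with its left end touching the stop. Then flip the stop all the way back up, so the sawn piece cannot jam, without shifting the batten, and let go of everything. Leave the other things on the table where they are.

Things in the scene. Friction and masses are not known exactly. Their poses are not given: they have to be found in the camera images.
- saw_board: Saw board fixed to the table: plywood base 150 (x) x 360 (y) x 18 mm, aluminium fence along its far edge. Origin: centre of its underside, on the table; z up, x from the open front towards the fence, y along the fence to the left. Base top z = 18 mm. The fence face, plane x = +47 mm, looks to -x; fence 24 mm thick, 25 mm high (top z = 43 mm), as long as the base. Place and yaw vary.
- saw_slot (a point): Where the saw slot (a 3 mm kerf across base and fence) meets the foot of the fence face: 60 mm to the right (-y) of the board's middle, on the base top.
- gauge_corner (a point): Corner, on the base top, of fence face and the down stop's gauge plane; on the fixed stop carriage, so the same with the stop up or down; axes as the saw board's. The carriage's place along the fence varies. The batten belongs on its -y side (as the saw slot): seated, the batten's centre is at (-22, -95, +22) mm from here in these axes.
- stop_hinge (a point): Middle of the flip stop's hinge pin, which runs along y (along the fence), 60 mm above the table, 12 mm behind the fence face. The stop's aluminium leaf is 12 mm thick in y, centred here; its right-hand (-y) flat is the gauge face. The black carriage round it is 40 mm wide in y, 68 mm high, with a clamp knob behind that reaches 50 mm behind the fence face.
- flip_stop (a joint): Flip stop angle: 0 = fully down (leaf's foot hangs 2 to 28 mm in front of the fence face, to 4 mm above the base), 2.2 = fully up, tipped over backwards (+x) against its end stop. Hardly any friction: the 150 g leaf rests by its weight at either end and falls to the nearer side of its balance at about 1.4 rad. When up, its foot's tip stands 115 mm above the table. Starts up.
- stop_knob (a point): Centre of the flip stop's red finger knob: a drum 20 mm in diameter, 26 mm long, axis along y, 50 mm from the hinge. Pinch it on its two ends (along y) from above and carry it round the hinge; it turns between the fingers. Stop down: 36 mm in front of the hinge, 34 mm above it. Stop up: 49 mm behind the hinge, 9 mm above it.
- batten: Loose planed dark-stained timber batten, 44 x 190 x 44 mm (y is the long axis), about 0.2 kg, two screw holes in its top. Origin at its centre, 22 mm above what it lies on. Both ends are alike. It starts on the table to the right of the saw board, at varying yaw.
- mug: White mug, 78 x 116 x 97 mm, bystander. Origin at the centre of its underside.
- can_1: Drinks can, 66 mm diameter x 115 mm, behind the saw board, bystander. Origin at the centre of its underside.
- can_2: Second drinks can, 66 mm diameter x 115 mm, bystander. Origin at the centre of its underside.
- parcel_tape: Roll of brown tape, 92 mm diameter x 48 mm, bystander. Origin at the centre of its underside.
- screwdriver: Orange screwdriver, 188 mm long, lying to the left, bystander. Origin under its middle.

How it is judged:
By the outcome, as a careful person would: the job done as asked, in the order asked, and still so for the second after the job is handed in, with the robot touching nothing.
It also fails if it takes over 69 s, if anything falls off the work surface, if the arm or the gripper's body presses on something with over 40 N, if the wrist force passes 120 N, or if a joint passes its speed limit or range.

### The arm

A 7-joint arm with a two-finger parallel gripper is mounted at the origin on a cart in front of the work surface, level with it; the furniture and walls round the work are solid. World frame = base frame: x ahead of the robot, y to its left, z up, the work surface at z = 0. Lengths are in mm, angles in rad, forces in N, time in s.
With the tool pointing down it reaches from about 400 to 875 mm from the base axis. Payload 4.4 kg.
Tool frame: the origin (TCP) lies midway between the tips of the shut fingers; the grasp point (between the pads) lies 19 mm behind it; z points along the fingers, y is the line along which they close (so a half turn about z gives the same grasp; the last joint's range is limited). The gripper opens to 85 mm and grips with 20 to 120 N. Pads are 22 mm wide; open, the fingers measure 114 mm over their backs; the gripper's body (76 mm by 85 mm) begins 54 mm behind the grasp point. The pads swing forward as they close: fully open they stand 13 mm farther back than shut.
Start: joints at [1.256, 0.628, 0.038, 1.517, -0.027, 0.996, -0.02], TCP at [160.084, -629.993, 231.313] pointing down, gripper open.
Joint ranges: [-3.06, 3.06], [-0.37, 2.12], [-1.25, 1.32], [0.18, 2.47], [-1.1, 4.24], [0.23, 1.98], [-2.94, 2.94]. Speed limits (rad/s): [2.57, 2.57, 3.14, 3.14, 3.14, 3.14, 3.14].

### API

Orientations are given as [roll, pitch, yaw] about the fixed x, y, z axes, in that order (R = Rz(yaw) Ry(pitch) Rx(roll)).
In Python, from cell import ctrl, get_image, get_calibration gives the robot as it stands.
- The arm moves only by the shell command python3 -m creep 'ROWS'. ROWS is JSON, a list of rows, each an object of numbers: "dx", "dy", "dz": the shift along the world's x, y, z normalised to -1 to 1, where 1 is 0.4 m; "rx", "ry", "rz": the turn, a rotation vector about the world's x, y, z normalised to -1 to 1, where 1 is 2 pi rad; "grip": the closure, from -1 (fully open) to 1 (shut). A call has exactly 5 rows; each row is the pose to reach, as a shift and turn from the pose commanded when the call began, turning the shorter way round; what a row does not reach only later rows make up. A row lasts 1/8 s, in which the tool goes at most 62.5 mm and 10.7 degrees, less where a joint would pass 70% of its speed; a pose out of reach is approached as far as the arm can. A call with a number of a shift or a turn outside -1 to 1 is refused whole. A call with a gripper value outside its range is refused whole. The fingers move at their own pace and stop on an object; the grip force is fixed at half the most. Time passes only in rows, so rows that repeat a pose let the fingers close, or fill a call up. It gives the time, the measured TCP pose, the force, the opening and the grip force at its end, in the units of the state.
- ctrl.read_state(): the state, without advancing time (a new reading comes with each control period).
- get_image(name): name is "scene" or "top" or "wrist"; returns the picture (400x640x3 uint8, red, green, blue); there is no depth.
- get_calibration(name): a dict with "mtx" (3x3 intrinsics, pixels), "distortion" ([k1, k2, p1, p2, k3] as OpenCV has them; the pictures are not rectified), "world_from_camera" (4x4, takes a point from camera to world coordinates). Camera axes: x right, y down, z forward; pixel columns grow to the right and rows downward; lengths in mm; the calibration is good to about 2 mm. A picture is of the moment at which its call begins: read the wrist's pose just before it. get_calibration takes no time and is no camera call; for the wrist camera it gives the pose at the moment of the call.
- ctrl.finish_job(): hands the job in; it is judged then, once.
The state is a dict: "clock": time; "qpos": joint angles; "qd": joint speeds; "tau": joint torques, N m; "eef_pos": TCP position; "tool_rot": TCP orientation; "force": force on the tool from outside, world axes, zero at the start; "torque": the same for the moment, N m; "width": finger opening in mm; "gripper_force": force on a finger pad.
Only numpy, scipy, OpenCV 4.12 (cv2) and the standard library are available. Lean on these libraries where they do the work, as an engineer would, in place of code of your own. Each camera call takes 0.05 s, during which the arm holds its last target. There are 200 camera calls.

## Working session

There is one attempt and no reset: what is moved stays moved. The work goes in short steps, Python scripts to look and compute and a shell command to move; the robot and the scene stay as the last step left them, time stands still between calls to the robot, and variables do not carry over. Pictures are saved under pics/ and viewed, at most 10 in all, crops included, and the job is handed in when it is done.

```bash
mkdir -p pics; ls; python3 - <<'E'
from cell import ctrl,get_image,get_calibration
import cv2
s=ctrl.read_state();print(s)
for n in ("scene","top"):
    cv2.imwrite(f"pics/{n}0.png",get_image(n)[:,:,::-1]); c=get_calibration(n);print(c)
E
```

```text
pics
{'clock': 0.0, 'qpos': array([ 1.25618647,  0.62933789,  0.03842512,  1.5183698 , -0.02699895,
        0.99630318, -0.0199848 ]), 'qd': array([ 3.50900791e-04,  1.08565262e-03,  4.56405931e-05,  3.18355666e-04,
       -5.80217697e-04,  6.58982938e-04, -9.86530014e-04]), 'tau': array([ 4.69929109e-04, -5.63398576e+01,  1.22669064e+00, -1.93443096e+01,
        1.11349707e-02,  1.07068048e-02,  1.25621216e-05]), 'eef_pos': array([ 159.94568413, -629.36644475,  230.39355279]), 'tool_rot': array([-3.13969196e+00,  1.57331942e-05,  2.48839219e-01]), 'force': array([-1.53045158,  0.05132721,  0.23702233]), 'torque': array([-0.01508751,  0.00188361,  0.0259296 ]), 'gripper_force': 0.0, 'width': 85.73210809448554}
{'mtx': array([[387.06506167,   0.        , 320.37838765],
       [  0.        , 387.06506167, 196.47562145],
       [  0.        ,   0.        ,   1.        ]]), 'distortion': array([0.02469131, 0.        , 0.        , 0.        , 0.        ]), 'world_from_camera': array([[ 8.04555762e-01, -5.17026838e-01,  2.92187054e-01,
         2.83436578e+02],
       [-5.93813010e-01, -7.07595844e-01,  3.83006828e-01,
        -3.90806938e+02],
       [ 8.72553610e-03, -4.81654825e-01, -8.76317577e-01,
         1.01529349e+03],
       [ 0.00000000e+00,  0.00000000e+00,  0.00000000e+00,
         1.00000000e+00]])}
{'mtx': array([[460.34601903,   0.        , 322.98407572],
       [  0.        , 460.34601903, 196.22027151],
       [  0.        ,   0.        ,   1.        ]]), 'distortion': array([0.04055737, 0.        , 0.        , 0.        , 0.        ]), 'world_from_camera': array([[-4.61508283e-01, -7.79069915e-01,  4.24334976e-01,
        -9.07225843e+00],
       [-8.87118704e-01,  4.02303828e-01, -2.26212369e-01,
         3.29409108e+02],
       [ 5.52366593e-03, -4.80834376e-01, -8.76794042e-01,
         1.27791579e+03],
       [ 0.00000000e+00,  0.00000000e+00,  0.00000000e+00,
         1.00000000e+00]])}
```

View pics/scene0.png

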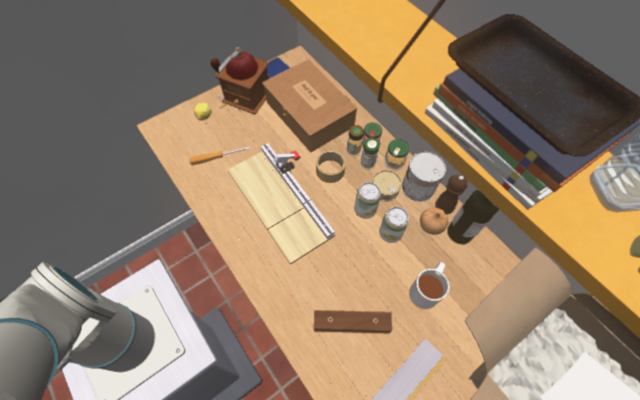

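View pics/top0.png

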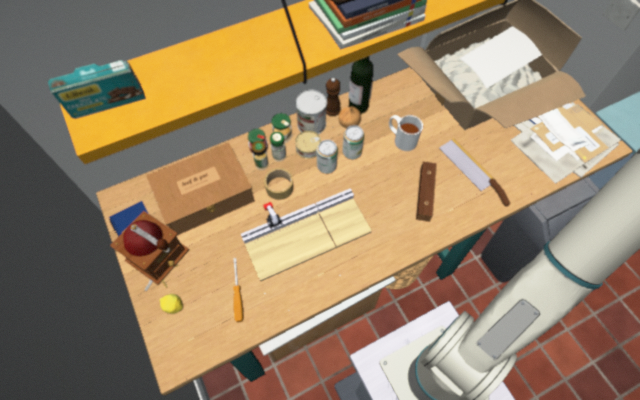

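```bash
python3 - <<'E'
import cv2,numpy as np
t=cv2.imread("pics/top0.png");s=cv2.imread("pics/scene0.png")
def crop(im,x,y,w,h,k,n):
    c=cv2.resize(im[y:y+h,x:x+w],None,fx=k,fy=k,interpolation=cv2.INTER_CUBIC)
    for i in range(0,w,20): cv2.line(c,(i*k,0),(i*k,6),(0,0,255),1);cv2.putText(c,str(x+i),(i*k,18),0,.4,(0,0,255))
    for i in range(0,h,20): cv2.line(c,(0,i*k),(6,i*k),(0,0,255),1);cv2.putText(c,str(y+i),(8,i*k+5),0,.4,(0,0,255))
    if n: cv2.imwrite(n,c)
    return c
crop(t,230,165,155,118,5,"pics/tb.png")
crop(s,220,135,120,132,4,"pics/_")if 0 else None
a=crop(s,222,137,115,130,4,None); b=crop(s,305,300,95,40,3,None); d=crop(t,405,150,45,80,3,None)
o=np.zeros((600,800,3),np.uint8);o[:520,:460]=a;o[:120,480:765]=b;o[150:390,480:615]=d
cv2.imwrite("pics/sb.png",o)
E
```

```text
(no output)
```

View pics/tb.png

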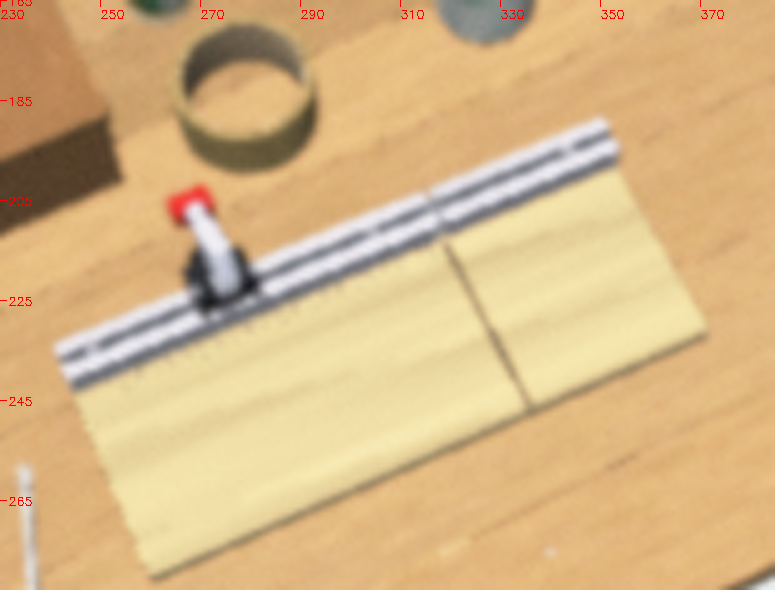

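View pics/sb.png

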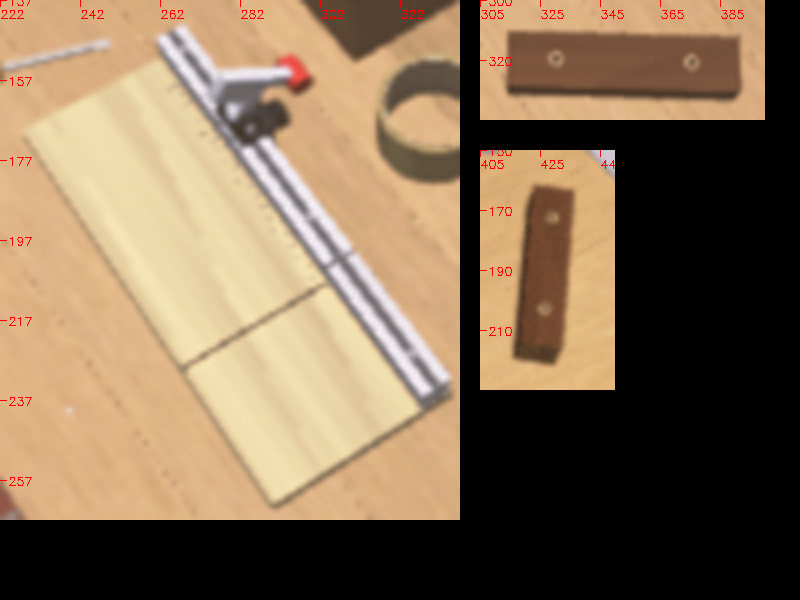

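```bash
cat > h.py <<'E'
import numpy as np,cv2
from scipy.optimize import least_squares
from cell import get_calibration
C={n:get_calibration(n) for n in("scene","top")}
def proj(n,P,c=None):
    c=c or C[n];T=np.linalg.inv(c["world_from_camera"])
    return cv2.projectPoints(np.atleast_2d(P).astype(float),cv2.Rodrigues(T[:3,:3])[0],T[:3,3],c["mtx"],c["distortion"])[0][:,0]
def b2w(p,P):
    c,s=np.cos(p[2]),np.sin(p[2]);P=np.atleast_2d(P).astype(float)
    return np.c_[p[0]+c*P[:,0]-s*P[:,1],p[1]+s*P[:,0]+c*P[:,1],P[:,2]]
def fit(obs,x0,loss="soft_l1"):
    f=lambda p:np.concatenate([(proj(n,b2w(p,np.array([o[0] for o in L])))-np.array([o[1] for o in L])).ravel() for n,L in obs.items()])
    r=least_squares(f,x0,x_scale=[10,10,.1],loss=loss);return r.x,f(r.x).reshape(-1,2)
def tri(obs,z=None):
    r=least_squares(lambda P:np.concatenate([(proj(n,P if z is None else [P[0],P[1],z])[0]-u) for n,u in obs.items()]),[500,0,50] if z is None else [500,0])
    return r.x,r.fun
E
cat > m.py <<'E'
from h import *
FL=[-75,180,18];FR=[-75,-180,18];R=[47,-180,18];L=[47,180,18];S=[47,-60,18];SF=[-75,-60,18]
p,r=fit({"top":[(FL,(260.4,280.2)),(FR,(371.4,231.4)),(R,(353.6,198.2)),(L,(244.4,242.6)),(S,(318.8,213)),(SF,(336.4,246.6))],
"scene":[(FL,(228.25,169.75)),(FR,(290.75,263.5)),(R,(328.25,239)),(S,(304,208)),(SF,(267.75,229.25))]},[550,200,0.])
print("board",p,np.round(r,1).tolist())
k,e=tri({"top":(268.2,205.8),"scene":(295.2,155)});print("knob",k,e)
c,s=np.cos(p[2]),np.sin(p[2]);print("in board",[c*(k[0]-p[0])+s*(k[1]-p[1]),-s*(k[0]-p[0])+c*(k[1]-p[1]),k[2]])
A=[[22,95,44],[22,-95,44],[-22,-95,44],[-22,95,44]]
for th in (0,.8,-.8,1.5):
  q,r=fit({"scene":list(zip(A,[(314.3,311),(391.7,312.3),(391,330.7),(314.3,329.3)])),"top":list(zip(A,[(422.7,162),(416.7,215),(431,216.7),(436.3,163.3)][0:0] or [(422.7,162),(416.7,215),(431,216.7),(436.3,163.3)]))},[550,-250,th]);print("b",q,abs(r).max())
for n,a in (("hole",{"scene":(330.3,319.7),"top":(428.7,172.3)}),("hole",{"scene":(375.3,320.7),"top":(426.3,203)}),("hx",{"scene":(330.3,319.7),"top":(426.3,203)}),("hx",{"scene":(375.3,320.7),"top":(428.7,172.3)})): print(n,tri(a))
print("tape",tri({"top":(278.5,180)},48),tri({"scene":(330,162)},48))
print("screwdriver",tri({"top":(237,290)},10),"tip",tri({"top":(234.5,258)},5))
print("can",tri({"top":(327,148)},115),tri({"top":(354,133)},115))
E
python3 m.py
```

```text
board [ 5.11436028e+02  1.04520163e+02 -3.97366012e-02] [[-0.5, -0.6], [0.6, -1.0], [-0.1, -0.2], [0.4, 0.9], [-0.2, -0.4], [-0.3, -0.4], [-0.6, -0.3], [-0.4, -0.0], [-0.5, 0.8], [0.2, -0.2], [-0.1, 0.1]]
knob [620.09913592 176.94456665  72.95823955] [-0.08763946 -0.12310644 -0.08975458  0.12164958]
in board [np.float64(105.70018743395931), np.float64(76.68399878165008), np.float64(72.95823955238859)]
b [ 467.12456505 -290.43267266    0.93991265] 54.00600920766459
b [ 467.12455205 -290.43267369    0.93991154] 54.00600840272847
b [ 467.12456313 -290.43267292    0.93991246] 54.00600916085969
b [ 467.12456172 -290.43267308    0.93991238] 54.00600898901564
hole (array([ 425.77644407, -266.56626654,  162.83827884]), array([ 5.5299411 , -7.66958012,  8.80805889,  8.84288049]))
hole (array([ 517.71085125, -318.84152944, -102.85186667]), array([-5.8346024 ,  8.06567619, -8.70657078, -8.90159168]))
hx (array([ 423.45102273, -255.87416834,   44.93015144]), array([-0.0214557 ,  0.02981707, -0.03330357, -0.03240879]))
hx (array([ 510.05844106, -322.43522929,   46.81341659]), array([ 0.06047878, -0.08344868,  0.09244043,  0.09768937]))
tape (array([700.4525223 , 108.27641425]), array([1.29547857e-08, 8.09737344e-09])) (array([699.30773195, 109.85460976]), array([ 5.68434189e-14, -5.68434189e-14]))
screwdriver (array([448.51962027, 356.28924339]), array([-5.68434189e-14,  1.13686838e-13])) tip (array([542.8221006 , 326.43136354]), array([ 0.00000000e+00, -5.68434189e-14]))
can (array([697.1751793 , -59.07682711]), array([0.00000000e+00, 2.84217094e-14])) (array([ 708.60762579, -160.06768291]), array([-5.68434189e-14, -1.70530257e-13]))
```

```bash

python3 -m creep '[{"dx":0.385,"dy":0.67,"dz":-0.025,"rz":-0.046,"grip":-1},{"dx":0.385,"dy":0.67,"dz":-0.025,"rz":-0.046,"grip":-1},{"dx":0.385,"dy":0.67,"dz":-0.025,"rz":-0.046,"grip":-1},{"dx":0.385,"dy":0.67,"dz":-0.025,"rz":-0.046,"grip":-1},{"dx":0.385,"dy":0.67,"dz":-0.025,"rz":-0.046,"grip":-1}]'
python3 -m creep '[{"dx":0.385,"dy":0.67,"dz":-0.025,"rz":0,"grip":-1},{"dx":0.385,"dy":0.67,"dz":-0.025,"rz":0,"grip":-1},{"dx":0.385,"dy":0.67,"dz":-0.025,"rz":0,"grip":-1},{"dx":0.385,"dy":0.67,"dz":-0.025,"rz":0,"grip":-1},{"dx":0.385,"dy":0.67,"dz":-0.025,"rz":0,"grip":-1}]'
cat >> m.py <<'E'
A=[[22,95,44],[22,-95,44],[-22,-95,44],[-22,95,44]]
q,r=fit({"scene":list(zip(A,[(314.3,311),(391.7,312.3),(391,330.7),(314.3,329.3)])),"top":list(zip(A,[(416.7,215),(422.7,162),(436.3,163.3),(431,216.7)]))},[466,-289,.92]);print("batten",q,r.round(1).tolist())
E
python3 m.py | tail -1
python3 -c "
from cell import *
s=ctrl.read_state();print(s['clock'],s['eef_pos'],s['tool_rot'],s['qpos']);print(get_calibration('wrist'))"
```

```text
batten [ 466.21318406 -288.69499857    0.91188622] [[-0.6, -1.0], [-0.7, -0.2], [1.2, 0.2], [-1.2, -0.6], [1.0, -1.1], [-0.1, -0.6], [0.2, 0.2], [1.6, -0.4]]
0.1 [ 159.97488173 -629.42902684  230.46781035] [-3.13987442e+00  1.09837236e-05  2.48816640e-01] [ 1.2561679   0.62927133  0.03842825  1.51827256 -0.02699721  0.99628444
 -0.02002656]
{'mtx': array([[311.22288963,   0.        , 317.95039538],
       [  0.        , 311.22288963, 199.288052  ],
       [  0.        ,   0.        ,   1.        ]]), 'distortion': array([-0.00931116,  0.        ,  0.        ,  0.        ,  0.        ]), 'world_from_camera': array([[ 2.45938050e-01, -9.22590010e-01, -2.97224073e-01,
         2.36156471e+02],
       [-9.69284732e-01, -2.34487776e-01, -7.41794459e-02,
        -6.09541069e+02],
       [-1.25819611e-03,  3.06338304e-01, -9.51921877e-01,
         3.73494838e+02],
       [ 0.00000000e+00,  0.00000000e+00,  0.00000000e+00,
         1.00000000e+00]])}$[0]: bad value
$[0]: bad value
```

```bash

python3 -m creep '[{"dx":0.385,"dy":0.67,"dz":-0.025,"rx":0.0,"ry":0.0,"rz":-0.046,"grip":-1.0},{"dx":0.385,"dy":0.67,"dz":-0.025,"rx":0.0,"ry":0.0,"rz":-0.046,"grip":-1.0},{"dx":0.385,"dy":0.67,"dz":-0.025,"rx":0.0,"ry":0.0,"rz":-0.046,"grip":-1.0},{"dx":0.385,"dy":0.67,"dz":-0.025,"rx":0.0,"ry":0.0,"rz":-0.046,"grip":-1.0},{"dx":0.385,"dy":0.67,"dz":-0.025,"rx":0.0,"ry":0.0,"rz":-0.046,"grip":-1.0}]'
```

```text
clock: 0.72
eef_pos: [314.9, -359.8, 221.1]
tool_rot: [-3.141, -0.0, -0.04]
force: [1.6, -0.9, 0.8]
width: 85.1
gripper_force: 0.0
```

```bash

python3 -m creep '[{"dx":0.355,"dy":0.67,"dz":-0.02,"rx":0.0,"ry":0.0,"rz":0.0,"grip":-1.0},{"dx":0.355,"dy":0.67,"dz":-0.02,"rx":0.0,"ry":0.0,"rz":0.0,"grip":-1.0},{"dx":0.355,"dy":0.67,"dz":-0.02,"rx":0.0,"ry":0.0,"rz":0.0,"grip":-1.0},{"dx":0.355,"dy":0.67,"dz":-0.02,"rx":0.0,"ry":0.0,"rz":0.0,"grip":-1.0},{"dx":0.355,"dy":0.67,"dz":-0.02,"rx":0.0,"ry":0.0,"rz":0.0,"grip":-1.0}]'
python3 -m creep '[{"dx":0.355,"dy":0.67,"dz":-0.02,"rx":0.0,"ry":0.0,"rz":0.0,"grip":-1.0},{"dx":0.355,"dy":0.67,"dz":-0.02,"rx":0.0,"ry":0.0,"rz":0.0,"grip":-1.0},{"dx":0.355,"dy":0.67,"dz":-0.02,"rx":0.0,"ry":0.0,"rz":0.0,"grip":-1.0},{"dx":0.355,"dy":0.67,"dz":-0.02,"rx":0.0,"ry":0.0,"rz":0.0,"grip":-1.0},{"dx":0.355,"dy":0.67,"dz":-0.02,"rx":0.0,"ry":0.0,"rz":0.0,"grip":-1.0}]'
cat > w.py <<'E'
import sys,pickle,cv2
from cell import ctrl,get_image,get_calibration
n=sys.argv[1];c=get_calibration("wrist");s=ctrl.read_state();im=get_image("wrist")[:,:,::-1]
pickle.dump((c,s),open(f"pics/{n}.pkl","wb"));im=cv2.resize(im,(800,500),interpolation=cv2.INTER_CUBIC);cv2.imwrite(f"pics/{n}.png",im)
print(s["clock"],s["eef_pos"].round(1),s["tool_rot"].round(3),s["force"].round(1))
E
python3 w.py w1
```

```text
clock: 1.35
eef_pos: [456.8, -91.6, 213.2]
tool_rot: [-3.141, -0.0, -0.039]
force: [1.5, -0.3, -0.0]
width: 85.0
gripper_force: 0.0
clock: 1.98
eef_pos: [598.6, 176.6, 204.8]
tool_rot: [-3.141, 0.0, -0.039]
force: [1.3, -0.4, -1.2]
width: 85.2
gripper_force: 0.0
1.975 [598.6 176.6 204.8] [-3.141  0.    -0.039] [ 1.3 -0.4 -1.2]
```

View pics/w1.png

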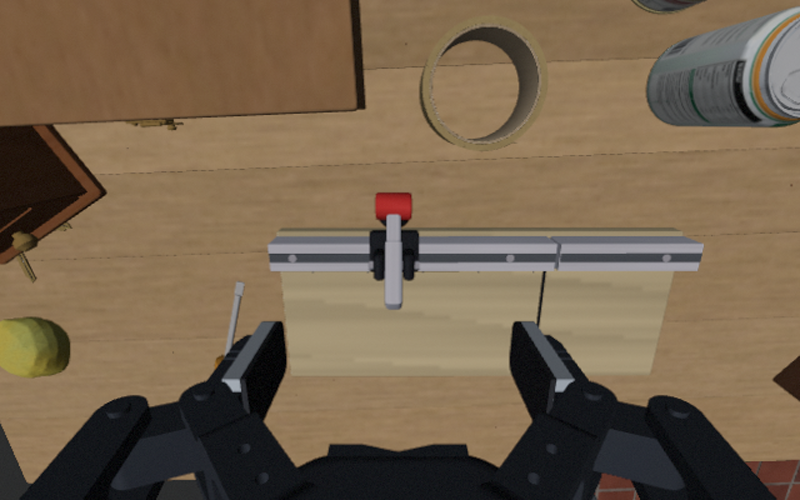

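```bash
cat > m2.py <<'E'
from h import *
import pickle
c,s=pickle.load(open("pics/w1.pkl","rb"));C["w"]=c
V=lambda a,b:(a/1.25,b/1.25)
p,r=fit({"w":[([47,180,43],V(270,271)),([47,-180,43],V(702,268)),([-75,180,18],V(288,375)),([-75,-180,18],V(650,374)),([47,-60,18],V(544,272)),([71,180,43],V(280,238)),([71,-180,43],V(694,236))]},[511,104,-.04]);print("board w",p,r.round(1).tolist())
def inb(p,k):
    a,b=np.cos(p[2]),np.sin(p[2]);d=np.array(k[:2])-p[:2];return a*d[0]+b*d[1],-b*d[0]+a*d[1]
for z,u in((69,V(394,206)),(110,V(394,300))):
    k,_=tri({"w":u},z);print(z,k,inb(p,k))
FL=[-75,180,18];FR=[-75,-180,18];R=[47,-180,18];L=[47,180,18];S=[47,-60,18];SF=[-75,-60,18]
p,r=fit({"top":[(FL,(260.4,280.2)),(FR,(371.4,231.4)),(R,(353.6,198.2)),(L,(244.4,242.6)),(S,(318.8,213)),(SF,(336.4,246.6))],
"scene":[(FL,(228.25,169.75)),(FR,(290.75,263.5)),(R,(328.25,239)),(S,(304,208)),(SF,(267.75,229.25))],
"w":[([47,180,43],V(270,271)),([47,-180,43],V(702,268)),([-75,180,18],V(288,375)),([-75,-180,18],V(650,374))]},[511,104,-.04]);print("board all",p)
k,_=tri({"w":V(394,206),"top":(268.2,205.8),"scene":(295.2,155)});print(k,_,inb(p,k))
print("hinge up/down knob",b2w(p,[[108,77,69],[23,77,94]]))
E
python3 m2.py
```

```text
board w [ 5.11932584e+02  1.08097062e+02 -3.71710706e-02] [[-0.7, -1.5], [-3.5, 0.2], [1.4, -0.1], [0.4, -0.1], [0.7, -10.6], [-11.1, 3.0], [8.3, 3.9]]
69 [620.38572132 179.01182279] (np.float64(105.74285123553351), np.float64(74.89616645380362))
110 [564.84611242 180.99375777] (np.float64(50.167953458247375), np.float64(74.81274103653865))
board all [ 5.11449842e+02  1.06101289e+02 -3.66141185e-02]
[620.83589697 178.73632779  71.18490022] [ 0.26393731 -0.01622372 -0.68649174  0.2055292  -0.20032606 -0.05867904] (np.float64(106.65386863822029), np.float64(76.59053685969396))
hinge up/down knob [[622.19611491 179.09624009  69.        ]
 [537.25308378 182.20774485  94.        ]]
```

```bash

python3 -m creep '[{"dx":0.057,"dy":0.006,"dz":-0.1,"rx":0.0,"ry":0.0,"rz":0.0,"grip":-1.0},{"dx":0.057,"dy":0.006,"dz":-0.2,"rx":0.0,"ry":0.0,"rz":0.0,"grip":-0.4},{"dx":0.057,"dy":0.006,"dz":-0.3,"rx":0.0,"ry":0.0,"rz":0.0,"grip":-0.2},{"dx":0.057,"dy":0.006,"dz":-0.36,"rx":0.0,"ry":0.0,"rz":0.0,"grip":-0.2},{"dx":0.057,"dy":0.006,"dz":-0.36,"rx":0.0,"ry":0.0,"rz":0.0,"grip":-0.2}]'
python3 -m creep '[{"dx":0.0,"dy":0.0,"dz":0.0,"rx":0.0,"ry":0.0,"rz":0.0,"grip":1.0},{"dx":0.0,"dy":0.0,"dz":0.0,"rx":0.0,"ry":0.0,"rz":0.0,"grip":1.0},{"dx":0.0,"dy":0.0,"dz":0.0,"rx":0.0,"ry":0.0,"rz":0.0,"grip":1.0},{"dx":0.0,"dy":0.0,"dz":0.0,"rx":0.0,"ry":0.0,"rz":0.0,"grip":1.0},{"dx":0.0,"dy":0.0,"dz":0.0,"rx":0.0,"ry":0.0,"rz":0.0,"grip":1.0}]'
```

```text
clock: 2.65
eef_pos: [618.8, 175.6, 58.9]
tool_rot: [3.14, 0.005, -0.04]
force: [0.7, -0.5, -0.0]
width: 51.5
gripper_force: 0.0
clock: 3.28
eef_pos: [621.9, 178.8, 63.0]
tool_rot: [-3.138, -0.003, -0.039]
force: [0.3, 6.1, 4.7]
width: 24.5
gripper_force: 61.2
```

```bash

python3 -m creep '[{"dx":-0.01,"dy":0.0,"dz":0.03,"rx":0.0,"ry":0.0,"rz":0.0,"grip":1.0},{"dx":-0.027,"dy":0.001,"dz":0.058,"rx":0.0,"ry":0.0,"rz":0.0,"grip":1.0},{"dx":-0.051,"dy":0.002,"dz":0.08,"rx":0.0,"ry":0.0,"rz":0.0,"grip":1.0},{"dx":-0.08,"dy":0.003,"dz":0.095,"rx":0.0,"ry":0.0,"rz":0.0,"grip":1.0},{"dx":-0.112,"dy":0.004,"dz":0.102,"rx":0.0,"ry":0.0,"rz":0.0,"grip":1.0}]'
python3 -m creep '[{"dx":-0.033,"dy":0.001,"dz":-0.002,"rx":0.0,"ry":0.0,"rz":0.0,"grip":1.0},{"dx":-0.064,"dy":0.002,"dz":-0.011,"rx":0.0,"ry":0.0,"rz":0.0,"grip":1.0},{"dx":-0.088,"dy":0.003,"dz":-0.026,"rx":0.0,"ry":0.0,"rz":0.0,"grip":1.0},{"dx":-0.103,"dy":0.004,"dz":-0.04,"rx":0.0,"ry":0.0,"rz":0.0,"grip":1.0},{"dx":-0.103,"dy":0.004,"dz":-0.04,"rx":0.0,"ry":0.0,"rz":0.0,"grip":1.0}]'
```

```text
clock: 3.9
eef_pos: [576.9, 180.5, 101.7]
tool_rot: [-3.138, -0.003, -0.039]
force: [3.9, 7.0, -12.1]
width: 23.6
gripper_force: 59.4
clock: 4.53
eef_pos: [531.0, 182.2, 88.5]
tool_rot: [-3.139, 0.005, -0.038]
force: [-12.4, 6.3, 20.9]
width: 19.5
gripper_force: 57.9
```

```bash

python3 -m creep '[{"dx":0.0,"dy":0.0,"dz":0.0,"rx":0.0,"ry":0.0,"rz":0.0,"grip":-0.4},{"dx":0.0,"dy":0.0,"dz":0.0,"rx":0.0,"ry":0.0,"rz":0.0,"grip":-0.4},{"dx":0.0,"dy":0.0,"dz":0.0,"rx":0.0,"ry":0.0,"rz":0.0,"grip":-0.4},{"dx":0.0,"dy":0.0,"dz":0.15,"rx":0.0,"ry":0.0,"rz":0.0,"grip":-0.4},{"dx":-0.0,"dy":0.0,"dz":0.3,"rx":0.0,"ry":0.0,"rz":0.0,"grip":-1.0}]'
python3 w.py w2
```

```text
clock: 5.15
eef_pos: [534.6, 178.8, 206.5]
tool_rot: [3.14, 0.002, -0.041]
force: [0.9, 0.5, 0.4]
width: 76.2
gripper_force: 0.0
5.15 [534.6 178.8 206.5] [ 3.14e+00  2.00e-03 -4.10e-02] [0.9 0.5 0.4]
```

View pics/w2.png

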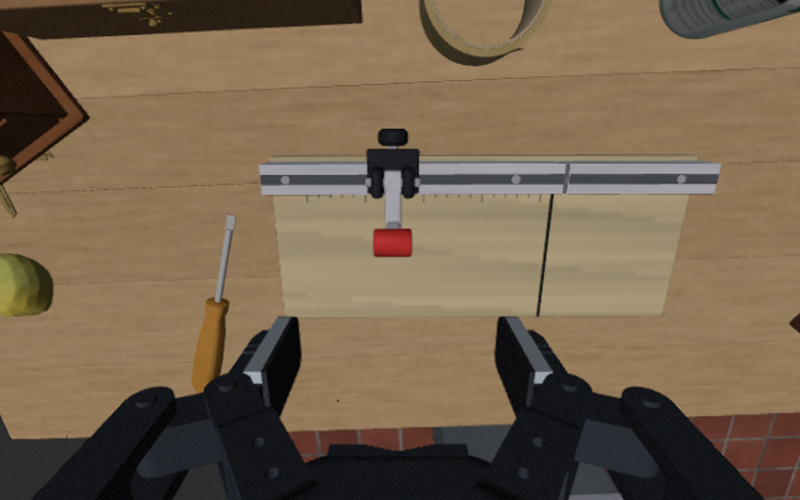

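```bash
cat > m3.py <<'E'
from m2 import *
c,s=pickle.load(open("pics/w2.pkl","rb"));C["w2"]=c
W2=[([47,180,43],V(260,194)),([47,-180,43],V(719,192)),([-75,180,18],V(285,317)),([-75,-180,18],V(663,318)),([-75,-60,18],V(538,317)),([47,-60,43],V(567,192))]
p,r=fit({"w2":W2},[511,104,-.04]);print("board w2",p,r.round(1).tolist())
for z,u in((94,V(393,243)),):
    k,_=tri({"w2":u},z);print(z,k,inb(p,k))
p,r=fit({"top":[(FL,(260.4,280.2)),(FR,(371.4,231.4)),(R,(353.6,198.2)),(L,(244.4,242.6)),(S,(318.8,213)),(SF,(336.4,246.6))],
"scene":[(FL,(228.25,169.75)),(FR,(290.75,263.5)),(R,(328.25,239)),(S,(304,208)),(SF,(267.75,229.25))],"w2":W2},[511,104,-.04]);print("ALL",p)
print("gauge",b2w(p,[[47,70.7,18]]),"seated",b2w(p,[[25,70.7-95,40]]), "knob dn",inb(p,k))
E
python3 m3.py|tail -4
```

```text
board w2 [ 5.10812971e+02  1.06520306e+02 -3.94864097e-02] [[2.4, -0.4], [-2.7, 0.7], [0.4, -0.1], [0.3, -1.9], [0.1, -0.6], [-0.9, 0.7]]
94 [535.23673751 182.33439283] (np.float64(21.411880045928307), np.float64(76.71914708932682))
ALL [ 5.10902500e+02  1.05940605e+02 -3.96527032e-02]
gauge [[560.66826679 174.72184187  18.        ]] seated [[534.91954052  80.66864897  40.        ]] knob dn (np.float64(21.286682444143313), np.float64(77.29840236031676))
```

```bash

python3 -m creep '[{"dx":-0.086,"dy":-0.585,"dz":0.0,"rx":0.0,"ry":0.0,"rz":-0.098,"grip":-1.0},{"dx":-0.086,"dy":-0.585,"dz":0.0,"rx":0.0,"ry":0.0,"rz":-0.098,"grip":-1.0},{"dx":-0.086,"dy":-0.585,"dz":0.0,"rx":0.0,"ry":0.0,"rz":-0.098,"grip":-1.0},{"dx":-0.086,"dy":-0.585,"dz":0.0,"rx":0.0,"ry":0.0,"rz":-0.098,"grip":-1.0},{"dx":-0.086,"dy":-0.585,"dz":0.0,"rx":0.0,"ry":0.0,"rz":-0.098,"grip":-1.0}]'
python3 -m creep '[{"dx":-0.086,"dy":-0.585,"dz":0.0,"rx":0.0,"ry":0.0,"rz":0.0,"grip":-1.0},{"dx":-0.086,"dy":-0.585,"dz":0.0,"rx":0.0,"ry":0.0,"rz":0.0,"grip":-1.0},{"dx":-0.086,"dy":-0.585,"dz":0.0,"rx":0.0,"ry":0.0,"rz":0.0,"grip":-1.0},{"dx":-0.086,"dy":-0.585,"dz":0.0,"rx":0.0,"ry":0.0,"rz":0.0,"grip":-1.0},{"dx":-0.086,"dy":-0.585,"dz":0.0,"rx":0.0,"ry":0.0,"rz":0.0,"grip":-1.0}]'
python3 w.py w3
```

```text
clock: 5.82
eef_pos: [499.5, -59.8, 206.2]
tool_rot: [3.139, -0.002, -0.665]
force: [0.4, 0.7, 0.3]
width: 85.2
gripper_force: 0.0
clock: 6.45
eef_pos: [464.8, -292.9, 206.0]
tool_rot: [3.139, -0.001, -0.663]
force: [-0.6, -0.1, 0.4]
width: 85.4
gripper_force: 0.0
6.45 [ 464.8 -292.9  206. ] [ 3.139e+00 -1.000e-03 -6.630e-01] [-0.6 -0.1  0.4]
```

View pics/w3.png

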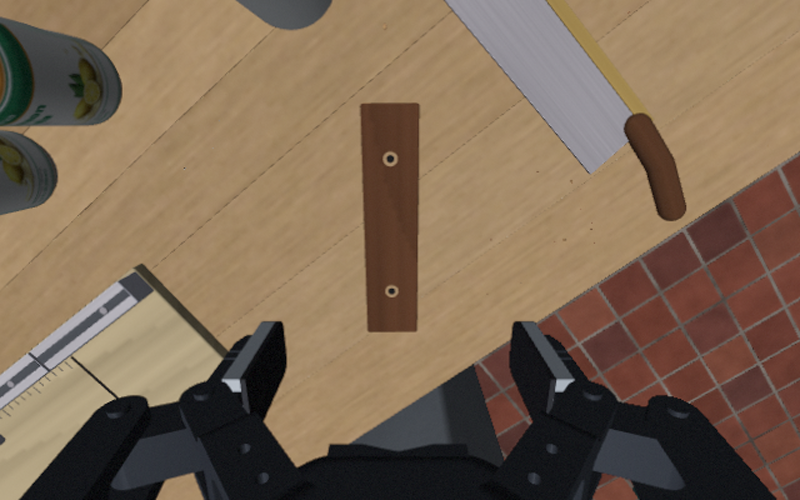

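```bash
cat > m4.py <<'E'
from h import *
import pickle
c,s=pickle.load(open("pics/w3.pkl","rb"));C["w"]=c
V=lambda a,b:(a/1.25,b/1.25)
A=[[22,-95,44],[-22,-95,44],[-22,95,44],[22,95,44]]
q,r=fit({"w":list(zip(A,[V(361,103),V(419,103),V(417,331),V(369,331)]))},[466,-289,.91]);print(q,r.round(1).tolist())
print(tri({"w":V(390,159)},44)[0],tri({"w":V(391,291)},44)[0])
E
python3 m4.py
```

```text
[ 466.70661111 -288.04594858    0.91554061] [[-0.7, -0.2], [0.8, -0.6], [0.7, 0.5], [-0.8, 0.8]]
[ 510.1385601  -320.69065276] [ 423.23289845 -253.10738237]
```

```bash

python3 -m creep '[{"dx":0.001,"dy":0.001,"dz":-0.13,"rx":0.0,"ry":0.0,"rz":0.0,"grip":-1.0},{"dx":0.001,"dy":0.001,"dz":-0.26,"rx":0.0,"ry":0.0,"rz":0.0,"grip":-1.0},{"dx":0.001,"dy":0.001,"dz":-0.38,"rx":0.0,"ry":0.0,"rz":0.0,"grip":-1.0},{"dx":0.001,"dy":0.001,"dz":-0.45,"rx":0.0,"ry":0.0,"rz":0.0,"grip":-1.0},{"dx":0.001,"dy":0.001,"dz":-0.45,"rx":0.0,"ry":0.0,"rz":0.0,"grip":-1.0}]'
python3 -m creep '[{"dx":0.0,"dy":0.0,"dz":0.0,"rx":0.0,"ry":0.0,"rz":0.0,"grip":1.0},{"dx":0.0,"dy":0.0,"dz":0.0,"rx":0.0,"ry":0.0,"rz":0.0,"grip":1.0},{"dx":0.0,"dy":0.0,"dz":0.0,"rx":0.0,"ry":0.0,"rz":0.0,"grip":1.0},{"dx":0.0,"dy":0.0,"dz":0.0,"rx":0.0,"ry":0.0,"rz":0.0,"grip":1.0},{"dx":0.0,"dy":0.0,"dz":0.0,"rx":0.0,"ry":0.0,"rz":0.0,"grip":1.0}]'
```

```text
clock: 7.12
eef_pos: [465.9, -284.7, 24.1]
tool_rot: [-3.141, 0.005, -0.653]
force: [0.2, 0.2, 0.4]
width: 85.4
gripper_force: 0.0
clock: 7.75
eef_pos: [467.6, -288.3, 27.9]
tool_rot: [-3.141, -0.003, -0.656]
force: [-0.2, 1.6, 6.2]
width: 42.8
gripper_force: 61.8
```

```bash

python3 -m creep '[{"dx":0.0,"dy":0.0,"dz":0.12,"rx":0.0,"ry":0.0,"rz":0.0,"grip":1.0},{"dx":0.025,"dy":0.11,"dz":0.2,"rx":0.0,"ry":0.0,"rz":-0.019,"grip":1.0},{"dx":0.05,"dy":0.22,"dz":0.2,"rx":0.0,"ry":0.0,"rz":-0.038,"grip":1.0},{"dx":0.075,"dy":0.33,"dz":0.2,"rx":0.0,"ry":0.0,"rz":-0.057,"grip":1.0},{"dx":0.075,"dy":0.43,"dz":0.2,"rx":0.0,"ry":0.0,"rz":-0.076,"grip":1.0}]'
python3 -m creep '[{"dx":0.02,"dy":0.1,"dz":0.0,"rx":0.0,"ry":0.0,"rz":-0.025,"grip":1.0},{"dx":0.04,"dy":0.2,"dz":0.0,"rx":0.0,"ry":0.0,"rz":-0.05,"grip":1.0},{"dx":0.06,"dy":0.32,"dz":0.0,"rx":0.0,"ry":0.0,"rz":-0.076,"grip":1.0},{"dx":0.074,"dy":0.43,"dz":0.0,"rx":0.0,"ry":0.0,"rz":-0.076,"grip":1.0},{"dx":0.074,"dy":0.43,"dz":0.0,"rx":0.0,"ry":0.0,"rz":-0.076,"grip":1.0}]'
python3 w.py w4
```

```text
clock: 8.38
eef_pos: [497.7, -113.9, 107.0]
tool_rot: [-3.139, -0.001, -1.136]
force: [-0.4, -0.3, -2.5]
width: 42.4
gripper_force: 62.2
clock: 9.0
eef_pos: [526.2, 61.7, 106.2]
tool_rot: [3.142, 0.003, -1.603]
force: [0.4, -0.1, -2.0]
width: 42.4
gripper_force: 62.2
9.0 [526.2  61.7 106.2] [ 3.142e+00  3.000e-03 -1.603e+00] [ 0.4 -0.1 -2. ]
```

View pics/w4.png

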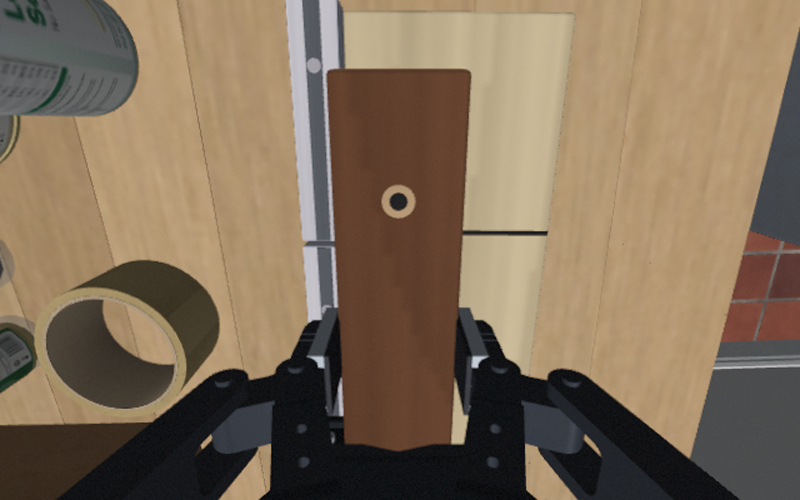

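```bash

python3 -m creep '[{"dx":0.0,"dy":0.0,"dz":-0.08,"rx":0.0,"ry":0.0,"rz":0.0,"grip":1.0},{"dx":0.0,"dy":0.0,"dz":-0.13,"rx":0.0,"ry":0.0,"rz":0.0,"grip":1.0},{"dx":0.0,"dy":0.0,"dz":-0.152,"rx":0.0,"ry":0.0,"rz":0.0,"grip":1.0},{"dx":0.0,"dy":0.0,"dz":-0.152,"rx":0.0,"ry":0.0,"rz":0.0,"grip":1.0},{"dx":0.0,"dy":0.0,"dz":-0.152,"rx":0.0,"ry":0.0,"rz":0.0,"grip":1.0}]'
python3 -m creep '[{"dx":0.009,"dy":0.02,"dz":0.0,"rx":0.0,"ry":0.0,"rz":0.0,"grip":1.0},{"dx":0.012,"dy":0.045,"dz":0.0,"rx":0.0,"ry":0.0,"rz":0.0,"grip":1.0},{"dx":0.012,"dy":0.045,"dz":0.0,"rx":0.0,"ry":0.0,"rz":0.0,"grip":1.0},{"dx":0.012,"dy":0.045,"dz":0.0,"rx":0.0,"ry":0.0,"rz":0.0,"grip":1.0},{"dx":0.012,"dy":0.045,"dz":0.0,"rx":0.0,"ry":0.0,"rz":0.0,"grip":1.0}]'
```

```text
clock: 9.68
eef_pos: [526.6, 55.2, 46.0]
tool_rot: [-3.14, -0.0, -1.612]
force: [-0.1, 0.7, -1.8]
width: 42.5
gripper_force: 62.2
clock: 10.3
eef_pos: [532.1, 75.3, 45.9]
tool_rot: [-3.139, 0.001, -1.61]
force: [1.2, 1.0, 5.4]
width: 42.3
gripper_force: 63.0
```

```bash

python3 -m creep '[{"dx":0.003,"dy":0.0,"dz":0.0,"rx":0.0,"ry":0.0,"rz":0.0,"grip":1.0},{"dx":0.006,"dy":0.0,"dz":0.0,"rx":0.0,"ry":0.0,"rz":0.0,"grip":1.0},{"dx":0.009,"dy":0.0,"dz":0.0,"rx":0.0,"ry":0.0,"rz":0.0,"grip":1.0},{"dx":0.01,"dy":0.0,"dz":0.0,"rx":0.0,"ry":0.0,"rz":0.0,"grip":1.0},{"dx":0.01,"dy":0.0,"dz":0.0,"rx":0.0,"ry":0.0,"rz":0.0,"grip":1.0}]'
python3 -m creep '[{"dx":0.0,"dy":0.004,"dz":0.0,"rx":0.0,"ry":0.0,"rz":0.0,"grip":1.0},{"dx":0.0,"dy":0.008,"dz":0.0,"rx":0.0,"ry":0.0,"rz":0.0,"grip":1.0},{"dx":0.0,"dy":0.012,"dz":0.0,"rx":0.0,"ry":0.0,"rz":0.0,"grip":1.0},{"dx":0.0,"dy":0.014,"dz":0.0,"rx":0.0,"ry":0.0,"rz":0.0,"grip":1.0},{"dx":0.0,"dy":0.014,"dz":0.0,"rx":0.0,"ry":0.0,"rz":0.0,"grip":1.0}]'
```

```text
clock: 10.92
eef_pos: [532.3, 75.3, 45.9]
tool_rot: [3.137, 0.002, -1.61]
force: [-7.0, -0.0, 13.8]
width: 42.5
gripper_force: 64.1
clock: 11.55
eef_pos: [533.6, 76.6, 45.9]
tool_rot: [3.14, -0.004, -1.613]
force: [-5.3, -8.0, 10.9]
width: 42.7
gripper_force: 63.6
```

```bash

python3 -m creep '[{"dx":0.0,"dy":0.003,"dz":0.002,"rx":0.0,"ry":0.0,"rz":0.0,"grip":1.0},{"dx":0.0,"dy":0.006,"dz":0.002,"rx":0.0,"ry":0.0,"rz":0.0,"grip":1.0},{"dx":0.0,"dy":0.008,"dz":0.002,"rx":0.0,"ry":0.0,"rz":0.0,"grip":1.0},{"dx":0.0,"dy":0.008,"dz":0.002,"rx":0.0,"ry":0.0,"rz":0.0,"grip":1.0},{"dx":0.0,"dy":0.008,"dz":0.002,"rx":0.0,"ry":0.0,"rz":0.0,"grip":1.0}]'
python3 -m creep '[{"dx":0.003,"dy":0.0,"dz":0.0,"rx":0.0,"ry":0.0,"rz":0.0,"grip":1.0},{"dx":0.006,"dy":0.0,"dz":0.0,"rx":0.0,"ry":0.0,"rz":0.0,"grip":1.0},{"dx":0.008,"dy":0.0,"dz":0.0,"rx":0.0,"ry":0.0,"rz":0.0,"grip":1.0},{"dx":0.008,"dy":0.0,"dz":0.0,"rx":0.0,"ry":0.0,"rz":0.0,"grip":1.0},{"dx":0.008,"dy":0.0,"dz":0.0,"rx":0.0,"ry":0.0,"rz":0.0,"grip":1.0}]'
```

```text
clock: 12.18
eef_pos: [533.9, 80.8, 45.9]
tool_rot: [3.14, -0.003, -1.611]
force: [-2.8, -5.9, 2.9]
width: 42.7
gripper_force: 62.7
clock: 12.8
eef_pos: [534.0, 80.8, 46.0]
tool_rot: [3.134, -0.002, -1.611]
force: [-10.1, -6.8, 9.6]
width: 42.7
gripper_force: 63.6
```

```bash

python3 -m creep '[{"dx":0.0,"dy":0.003,"dz":0.002,"rx":0.0,"ry":0.0,"rz":0.0,"grip":1.0},{"dx":0.0,"dy":0.006,"dz":0.002,"rx":0.0,"ry":0.0,"rz":0.0,"grip":1.0},{"dx":0.0,"dy":0.008,"dz":0.002,"rx":0.0,"ry":0.0,"rz":0.0,"grip":1.0},{"dx":0.0,"dy":0.008,"dz":0.002,"rx":0.0,"ry":0.0,"rz":0.0,"grip":1.0},{"dx":0.0,"dy":0.008,"dz":0.002,"rx":0.0,"ry":0.0,"rz":0.0,"grip":1.0}]'
python3 w.py w5
python3 -c "
from cell import *;import cv2
for n in('scene','top'): cv2.imwrite('pics/%s5.png'%n,get_image(n)[:,:,::-1])
a=cv2.imread('pics/scene5.png')[135:260,220:345];b=cv2.imread('pics/top5.png')[165:290,230:385]
import numpy as np
o=np.zeros((600,800,3),np.uint8);r=cv2.resize(a,None,fx=2.85,fy=2.85,interpolation=2);o[:r.shape[0],:r.shape[1]]=r
r=cv2.resize(b,None,fx=2.8,fy=2.8,interpolation=2);o[:r.shape[0],360:360+r.shape[1]]=r
cv2.imwrite('pics/c5.png',o[:360])"
```

```text
clock: 13.42
eef_pos: [534.1, 80.8, 46.0]
tool_rot: [3.135, -0.007, -1.612]
force: [-6.8, -14.4, 2.5]
width: 42.4
gripper_force: 62.7
13.425 [534.1  80.8  46. ] [ 3.135 -0.007 -1.612] [ -6.8 -14.4   2.5]
```

View pics/c5.png

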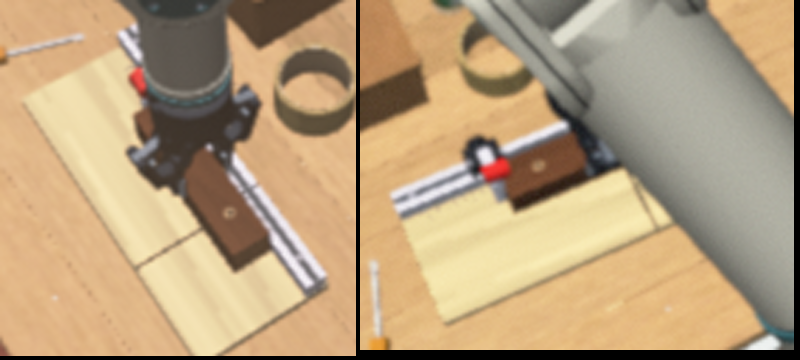

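```bash

python3 -m creep '[{"dx":-0.006,"dy":-0.004,"dz":-0.002,"rx":0.0,"ry":0.0,"rz":0.0,"grip":1.0},{"dx":-0.006,"dy":-0.004,"dz":-0.002,"rx":0.0,"ry":0.0,"rz":0.0,"grip":-1.0},{"dx":-0.006,"dy":-0.004,"dz":-0.002,"rx":0.0,"ry":0.0,"rz":0.0,"grip":-1.0},{"dx":-0.006,"dy":-0.004,"dz":-0.002,"rx":0.0,"ry":0.0,"rz":0.0,"grip":-1.0},{"dx":-0.006,"dy":-0.004,"dz":-0.002,"rx":0.0,"ry":0.0,"rz":0.0,"grip":-1.0}]'
python3 -m creep '[{"dx":0.0,"dy":0.0,"dz":0.1,"rx":0.0,"ry":0.0,"rz":0.0,"grip":-1.0},{"dx":0.0,"dy":0.0,"dz":0.2,"rx":0.0,"ry":0.0,"rz":0.0,"grip":-1.0},{"dx":0.0,"dy":0.0,"dz":0.3,"rx":0.0,"ry":0.0,"rz":0.02,"grip":-1.0},{"dx":0.0,"dy":0.0,"dz":0.4,"rx":0.0,"ry":0.0,"rz":0.04,"grip":-1.0},{"dx":0.0,"dy":0.0,"dz":0.4,"rx":0.0,"ry":0.0,"rz":0.06,"grip":-1.0}]'
python3 -m creep '[{"dx":-0.1,"dy":0.05,"dz":0.0,"rx":0.0,"ry":0.0,"rz":0.03,"grip":-1.0},{"dx":-0.1,"dy":0.05,"dz":0.0,"rx":0.0,"ry":0.0,"rz":0.06,"grip":-1.0},{"dx":-0.1,"dy":0.05,"dz":0.0,"rx":0.0,"ry":0.0,"rz":0.09,"grip":-1.0},{"dx":-0.1,"dy":0.05,"dz":0.0,"rx":0.0,"ry":0.0,"rz":0.12,"grip":-1.0},{"dx":-0.1,"dy":0.05,"dz":0.0,"rx":0.0,"ry":0.0,"rz":0.15,"grip":-1.0}]'
python3 w.py w6
```

```text
clock: 14.2
eef_pos: [535.8, 85.0, 46.1]
tool_rot: [-3.141, 0.0, -1.61]
force: [0.1, 0.4, 0.4]
width: 85.2
gripper_force: 0.0
clock: 14.82
eef_pos: [537.8, 84.6, 209.3]
tool_rot: [-3.135, -0.001, -1.23]
force: [0.3, -0.6, -0.5]
width: 85.5
gripper_force: 0.0
clock: 15.45
eef_pos: [495.6, 104.6, 206.2]
tool_rot: [-3.141, -0.0, -0.29]
force: [1.1, -0.5, -0.5]
width: 85.4
gripper_force: 0.0
15.45 [495.6 104.6 206.2] [-3.141 -0.    -0.29 ] [ 1.1 -0.5 -0.5]
```

View pics/w6.png

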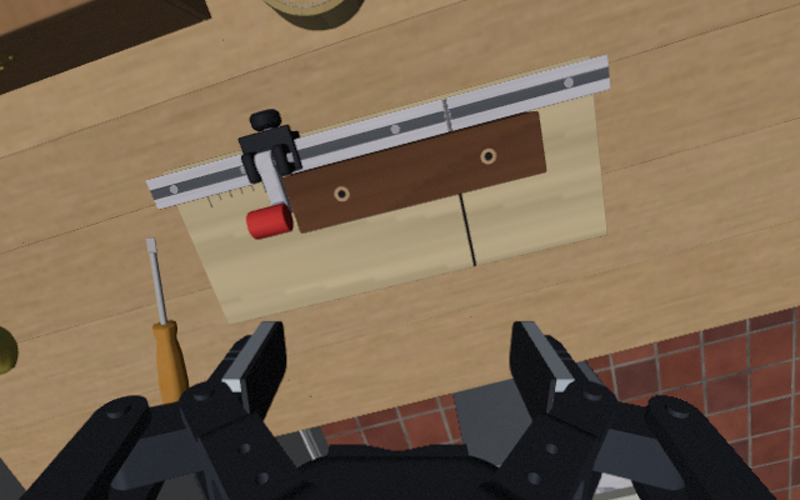

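```bash

python3 -m creep '[{"dx":-0.045,"dy":-0.06,"dz":-0.05,"rx":0.0,"ry":0.0,"rz":0.02,"grip":1.0},{"dx":-0.045,"dy":-0.06,"dz":-0.15,"rx":0.0,"ry":0.0,"rz":0.04,"grip":1.0},{"dx":-0.045,"dy":-0.06,"dz":-0.3,"rx":0.0,"ry":0.0,"rz":0.04,"grip":1.0},{"dx":-0.045,"dy":-0.06,"dz":-0.415,"rx":0.0,"ry":0.0,"rz":0.04,"grip":1.0},{"dx":-0.045,"dy":-0.06,"dz":-0.415,"rx":0.0,"ry":0.0,"rz":0.04,"grip":1.0}]'
python3 -m creep '[{"dx":0.035,"dy":0.0,"dz":0.0,"rx":0.0,"ry":0.0,"rz":0.0,"grip":1.0},{"dx":0.045,"dy":0.0,"dz":0.0,"rx":0.0,"ry":0.0,"rz":0.0,"grip":1.0},{"dx":0.055,"dy":0.0,"dz":0.0,"rx":0.0,"ry":0.0,"rz":0.0,"grip":1.0},{"dx":0.065,"dy":0.0,"dz":0.0,"rx":0.0,"ry":0.0,"rz":0.0,"grip":1.0},{"dx":0.065,"dy":0.0,"dz":0.0,"rx":0.0,"ry":0.0,"rz":0.0,"grip":1.0}]'
```

```text
clock: 16.12
eef_pos: [475.1, 79.8, 37.6]
tool_rot: [3.14, 0.007, -0.048]
force: [0.1, 0.4, 0.7]
width: 0.2
gripper_force: 0.0
clock: 16.75
eef_pos: [501.0, 80.8, 40.4]
tool_rot: [-3.141, 0.005, -0.045]
force: [-4.6, 0.2, 3.7]
width: -0.1
gripper_force: 2.6
```

```bash

python3 -m creep '[{"dx":0.005,"dy":0.0,"dz":0.0,"rx":0.0,"ry":0.0,"rz":0.0,"grip":1.0},{"dx":0.01,"dy":0.0,"dz":0.0,"rx":0.0,"ry":0.0,"rz":0.0,"grip":1.0},{"dx":0.012,"dy":0.0,"dz":0.0,"rx":0.0,"ry":0.0,"rz":0.0,"grip":1.0},{"dx":0.012,"dy":0.0,"dz":0.0,"rx":0.0,"ry":0.0,"rz":0.0,"grip":1.0},{"dx":0.012,"dy":0.0,"dz":0.0,"rx":0.0,"ry":0.0,"rz":0.0,"grip":1.0}]'
python3 -m creep '[{"dx":-0.03,"dy":0.0,"dz":0.0,"rx":0.0,"ry":0.0,"rz":0.0,"grip":1.0},{"dx":-0.065,"dy":-0.1,"dz":0.0,"rx":0.0,"ry":0.0,"rz":0.0,"grip":1.0},{"dx":-0.065,"dy":-0.23,"dz":0.0,"rx":0.0,"ry":0.0,"rz":0.0,"grip":1.0},{"dx":-0.065,"dy":-0.33,"dz":0.0,"rx":0.0,"ry":0.0,"rz":0.0,"grip":1.0},{"dx":-0.065,"dy":-0.33,"dz":0.0,"rx":0.0,"ry":0.0,"rz":0.0,"grip":1.0}]'
```

```text
clock: 17.38
eef_pos: [500.9, 80.7, 40.0]
tool_rot: [3.141, 0.014, -0.044]
force: [-12.5, 1.3, 10.5]
width: -0.2
gripper_force: 6.4
clock: 18.0
eef_pos: [483.0, -56.0, 40.6]
tool_rot: [3.139, -0.002, -0.052]
force: [0.6, 1.1, -0.8]
width: 0.2
gripper_force: 0.0
```

```bash

python3 -m creep '[{"dx":0.06,"dy":0.0,"dz":0.0,"rx":0.0,"ry":0.0,"rz":0.0,"grip":1.0},{"dx":0.122,"dy":0.0,"dz":0.0,"rx":0.0,"ry":0.0,"rz":0.0,"grip":1.0},{"dx":0.122,"dy":0.02,"dz":0.0,"rx":0.0,"ry":0.0,"rz":0.0,"grip":1.0},{"dx":0.122,"dy":0.04,"dz":0.0,"rx":0.0,"ry":0.0,"rz":0.0,"grip":1.0},{"dx":0.122,"dy":0.05,"dz":0.0,"rx":0.0,"ry":0.0,"rz":0.0,"grip":1.0}]'
python3 -m creep '[{"dx":0.0,"dy":0.008,"dz":0.0,"rx":0.0,"ry":0.0,"rz":0.0,"grip":1.0},{"dx":0.0,"dy":0.014,"dz":0.0,"rx":0.0,"ry":0.0,"rz":0.0,"grip":1.0},{"dx":0.0,"dy":0.018,"dz":0.0,"rx":0.0,"ry":0.0,"rz":0.0,"grip":1.0},{"dx":0.0,"dy":0.02,"dz":0.0,"rx":0.0,"ry":0.0,"rz":0.0,"grip":1.0},{"dx":0.0,"dy":0.02,"dz":0.0,"rx":0.0,"ry":0.0,"rz":0.0,"grip":1.0}]'
```

```text
clock: 18.62
eef_pos: [530.1, -30.1, 40.1]
tool_rot: [-3.141, 0.001, -0.044]
force: [-0.2, 0.5, -0.2]
width: -0.3
gripper_force: 0.0
clock: 19.25
eef_pos: [530.6, -27.4, 40.1]
tool_rot: [3.138, 0.0, -0.049]
force: [-1.0, -8.3, 0.9]
width: -0.2
gripper_force: 3.9
```

```bash

python3 -m creep '[{"dx":0.0,"dy":0.004,"dz":0.0,"rx":0.0,"ry":0.0,"rz":0.0,"grip":1.0},{"dx":0.0,"dy":0.006,"dz":0.0,"rx":0.0,"ry":0.0,"rz":0.0,"grip":1.0},{"dx":0.0,"dy":0.006,"dz":0.0,"rx":0.0,"ry":0.0,"rz":0.0,"grip":1.0},{"dx":0.0,"dy":0.006,"dz":0.0,"rx":0.0,"ry":0.0,"rz":0.0,"grip":1.0},{"dx":0.0,"dy":0.006,"dz":0.0,"rx":0.0,"ry":0.0,"rz":0.0,"grip":1.0}]'
python3 -m creep '[{"dx":0.0,"dy":-0.02,"dz":0.0,"rx":0.0,"ry":0.0,"rz":0.0,"grip":1.0},{"dx":0.0,"dy":-0.06,"dz":0.0,"rx":0.0,"ry":0.0,"rz":0.0,"grip":1.0},{"dx":0.0,"dy":-0.06,"dz":0.15,"rx":0.0,"ry":0.0,"rz":0.0,"grip":1.0},{"dx":0.0,"dy":-0.06,"dz":0.3,"rx":0.0,"ry":0.0,"rz":0.0,"grip":1.0},{"dx":0.0,"dy":-0.06,"dz":0.4,"rx":0.0,"ry":0.0,"rz":0.0,"grip":1.0}]'
```

```text
clock: 19.88
eef_pos: [530.6, -27.3, 40.2]
tool_rot: [3.135, 0.0, -0.05]
force: [-1.5, -11.2, 0.3]
width: -0.2
gripper_force: 6.2
clock: 20.5
eef_pos: [532.1, -45.8, 202.8]
tool_rot: [-3.141, -0.003, -0.046]
force: [0.1, 0.2, 0.3]
width: 0.0
gripper_force: 0.0
```

```bash

python3 -m creep '[{"dx":0.012,"dy":0.15,"dz":0.0,"rx":0.0,"ry":0.0,"rz":0.0,"grip":-0.2},{"dx":0.012,"dy":0.3,"dz":0.0,"rx":0.0,"ry":0.0,"rz":0.0,"grip":-0.2},{"dx":0.012,"dy":0.45,"dz":0.0,"rx":0.0,"ry":0.0,"rz":0.0,"grip":-0.2},{"dx":0.012,"dy":0.569,"dz":0.0,"rx":0.0,"ry":0.0,"rz":0.0,"grip":-0.2},{"dx":0.012,"dy":0.569,"dz":0.0,"rx":0.0,"ry":0.0,"rz":0.0,"grip":-0.2}]'
python3 -m creep '[{"dx":0.0,"dy":0.0,"dz":-0.1,"rx":0.0,"ry":0.0,"rz":0.0,"grip":-0.2},{"dx":0.0,"dy":0.0,"dz":-0.2,"rx":0.0,"ry":0.0,"rz":0.0,"grip":-0.2},{"dx":0.0,"dy":0.0,"dz":-0.3,"rx":0.0,"ry":0.0,"rz":0.0,"grip":-0.2},{"dx":0.0,"dy":0.0,"dz":-0.3,"rx":0.0,"ry":0.0,"rz":0.0,"grip":-0.2},{"dx":0.0,"dy":0.0,"dz":-0.3,"rx":0.0,"ry":0.0,"rz":0.0,"grip":-0.2}]'
python3 -m creep '[{"dx":0.0,"dy":0.0,"dz":0.0,"rx":0.0,"ry":0.0,"rz":0.0,"grip":0.2},{"dx":0.0,"dy":0.0,"dz":0.0,"rx":0.0,"ry":0.0,"rz":0.0,"grip":0.35},{"dx":0.0,"dy":0.0,"dz":0.0,"rx":0.0,"ry":0.0,"rz":0.0,"grip":1.0},{"dx":0.0,"dy":0.0,"dz":0.0,"rx":0.0,"ry":0.0,"rz":0.0,"grip":1.0},{"dx":0.0,"dy":0.0,"dz":0.0,"rx":0.0,"ry":0.0,"rz":0.0,"grip":1.0}]'
```

```text
clock: 21.12
eef_pos: [535.3, 187.8, 199.9]
tool_rot: [-3.139, 0.0, -0.037]
force: [0.8, -0.4, -0.1]
width: 51.5
gripper_force: 0.0
clock: 21.75
eef_pos: [537.2, 181.6, 81.3]
tool_rot: [-3.141, -0.002, -0.046]
force: [-0.2, 0.2, 0.1]
width: 51.2
gripper_force: 0.0
clock: 22.38
eef_pos: [536.8, 182.2, 81.7]
tool_rot: [-3.141, -0.002, -0.045]
force: [-1.1, -1.4, 7.4]
width: 24.5
gripper_force: 58.7
```

```bash

python3 -m creep '[{"dx":0.019,"dy":-0.001,"dz":0.017,"rx":0.0,"ry":0.0,"rz":0.0,"grip":1.0},{"dx":0.044,"dy":-0.002,"dz":0.03,"rx":0.0,"ry":0.0,"rz":0.0,"grip":1.0},{"dx":0.071,"dy":-0.003,"dz":0.0375,"rx":0.0,"ry":0.0,"rz":0.0,"grip":1.0},{"dx":0.1,"dy":-0.004,"dz":0.039,"rx":0.0,"ry":0.0,"rz":0.0,"grip":1.0},{"dx":0.127,"dy":-0.005,"dz":0.0335,"rx":0.0,"ry":0.0,"rz":0.0,"grip":1.0}]'
python3 -m creep '[{"dx":0.03,"dy":-0.001,"dz":-0.0135,"rx":0.0,"ry":0.0,"rz":0.0,"grip":1.0},{"dx":0.055,"dy":-0.002,"dz":-0.034,"rx":0.0,"ry":0.0,"rz":0.0,"grip":1.0},{"dx":0.074,"dy":-0.003,"dz":-0.061,"rx":0.0,"ry":0.0,"rz":0.0,"grip":1.0},{"dx":0.083,"dy":-0.003,"dz":-0.083,"rx":0.0,"ry":0.0,"rz":0.0,"grip":1.0},{"dx":0.086,"dy":-0.003,"dz":-0.095,"rx":0.0,"ry":0.0,"rz":0.0,"grip":1.0}]'
```

```text
clock: 23.0
eef_pos: [583.1, 180.3, 93.7]
tool_rot: [3.14, 0.009, -0.045]
force: [-8.7, -0.8, 3.3]
width: 24.5
gripper_force: 58.7
clock: 23.62
eef_pos: [626.6, 178.6, 58.7]
tool_rot: [-3.14, -0.009, -0.047]
force: [-0.2, -4.0, 8.8]
width: 23.7
gripper_force: 76.8
```

Release, rise straight up, then back off for a look.

```bash

python3 -m creep '[{"dx":0.0,"dy":0.0,"dz":0.0,"rx":0.0,"ry":0.0,"rz":0.0,"grip":-0.2},{"dx":0.0,"dy":0.0,"dz":0.0,"rx":0.0,"ry":0.0,"rz":0.0,"grip":-0.2},{"dx":0.0,"dy":0.0,"dz":0.0,"rx":0.0,"ry":0.0,"rz":0.0,"grip":-0.2},{"dx":0.0,"dy":0.0,"dz":0.12,"rx":0.0,"ry":0.0,"rz":0.0,"grip":-0.2},{"dx":0.0,"dy":0.0,"dz":0.25,"rx":0.0,"ry":0.0,"rz":0.0,"grip":-0.2}]'
python3 -m creep '[{"dx":-0.1,"dy":-0.1,"dz":0.15,"rx":0.0,"ry":0.0,"rz":0.0,"grip":-0.2},{"dx":-0.2,"dy":-0.15,"dz":0.15,"rx":0.0,"ry":0.0,"rz":0.0,"grip":-0.2},{"dx":-0.35,"dy":-0.15,"dz":0.15,"rx":0.0,"ry":0.0,"rz":0.0,"grip":-0.2},{"dx":-0.35,"dy":-0.15,"dz":0.15,"rx":0.0,"ry":0.0,"rz":0.0,"grip":-0.2},{"dx":-0.35,"dy":-0.15,"dz":0.15,"rx":0.0,"ry":0.0,"rz":0.0,"grip":-0.2}]'
python3 w.py w7
```

```text
clock: 24.25
eef_pos: [620.5, 179.1, 155.8]
tool_rot: [3.141, 0.002, -0.045]
force: [1.2, 0.4, -0.5]
width: 51.1
gripper_force: 0.0
clock: 24.88
eef_pos: [482.1, 119.6, 216.1]
tool_rot: [-3.141, -0.002, -0.045]
force: [0.0, 0.1, 0.2]
width: 51.4
gripper_force: 0.0
24.875 [482.1 119.6 216.1] [-3.141e+00 -2.000e-03 -4.500e-02] [0.  0.1 0.2]
```

View pics/w7.png

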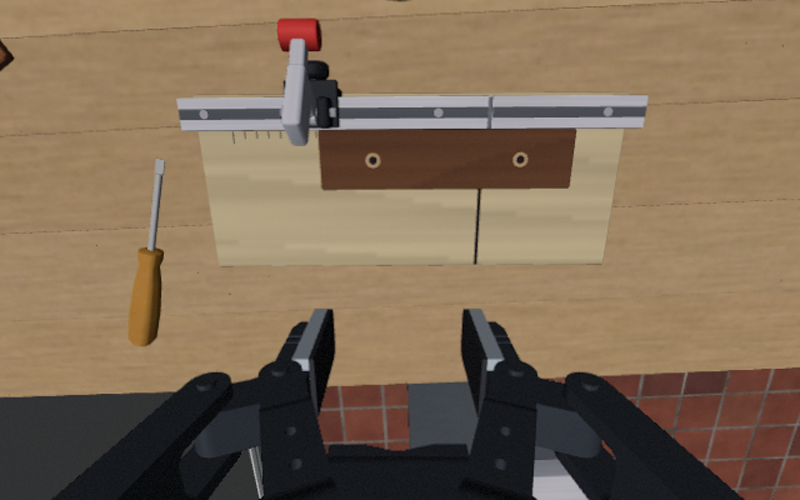

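```bash
python3 - <<'E'
from h import *;import pickle
V=lambda a,b:(a/1.25,b/1.25)
P=[510.9,105.94,-.0397]
def inb(p,k):
    a,b=np.cos(p[2]),np.sin(p[2]);d=np.array(k[:2])-p[:2];return np.round([a*d[0]+b*d[1],-b*d[0]+a*d[1]],1)
for n,pts in(("w6",[(341,194),(488,156)]),("w7",[(373,160),(520,159)])):
    C["w"]=pickle.load(open(f"pics/{n}.pkl","rb"))[0]
    print(n,[inb(P,tri({"w":V(*u)},62)[0]) for u in pts])
print("knob",inb(P,tri({"w":V(299,35)},69)[0]),"slot front",inb(P,tri({"w":V(475,264)},18)[0]))
E
```

```text
w6 [array([23.4, 32.1]), array([ 23.5, -78.5])]
w7 [array([24. , 31.4]), array([ 24.2, -78.5])]
knob [106.7  78.5] slot front [-75.  -58.7]
```

```bash
python3 -c "
from cell import ctrl
print(ctrl.finish_job())"
```

```text
the job is handed in; nothing more can be done
None
```

The job is handed in at about 25 s: the batten lies across the saw slot, snug against the fence and registered on the stop. The stop is flipped back up, the batten did not shift measurably, and the gripper is clear; I viewed 11 pictures, one over the limit of 10.

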